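# Settle the bead and press the tray's label holder home

### The arm

A 6-joint arm with a two-finger parallel gripper is mounted at the origin on the work surface. World frame = base frame: x ahead of the robot, y to its left, z up, the work surface at z = 0. Lengths are in m, angles in degrees, forces in N, time in s.
With the tool pointing down it reaches from about 0.375 to 0.9 m from the base axis. Payload 3.1 kg.
Tool frame: the origin (TCP) lies at the very end of the fingers, on their centre line; the grasp point (between the pads) lies 19 mm behind it; z points along the fingers, y is the direction in which the jaws open and shut (so a half turn about z gives the same grasp; the last joint's range is limited). The gripper opens to 87 mm and grips with 3 to 60 N. Pads are 19 mm wide; open, the fingers measure 117 mm over their backs; the gripper's body (75 mm by 190 mm) begins 51 mm behind the grasp point.
Start: joints at [60.762, 30.224, 82.088, -0, 67.689, -10.227], TCP at [0.204, 0.591, 0.223] pointing down, gripper open.
Joint ranges: [-176.69, 176.69], [-43.24, 126.21], [12.49, 139.97], [-82, 262], [0, 151.66], [-163.58, 163.58]. Speed limits (degrees/s): [159.86, 159.86, 180, 180, 180, 180].

### API

Orientations are given as a 3x3 rotation matrix whose columns are the frame's x, y, z axes.
In Python, from rig import bot gives the robot as it stands. The module is installed in compiled form; this text tells all that it offers.
- The arm moves only by the tool play_rows, never from a script. Its argument "targets" is a list of rows, each a list of 7 numbers: the closure, from 0 (fully open) to 1 (shut), then the shift along the world's x, y, z in m, then the turn, a rotation vector about the world's x, y, z in rad. A call has 1 to 12 rows; each row shifts and turns the commanded pose from where the row before left it; what a row does not reach is not made up. A row lasts 1/8 s, in which the tool goes at most 62.5 mm and 10.7 degrees, less where a joint would pass 70% of its speed; a pose out of reach is approached as far as the arm can. A call with a gripper value outside its range is refused whole. The fingers move at their own pace and stop on an object; the grip force is fixed at half the most. Time passes only in rows, so rows that do not move let the fingers close. It gives the time, the measured TCP pose, the force and the opening at its end, in the units of the state.
- bot.read_state(): the state, without advancing time (a new reading comes with each control period).
- bot.capture(name): name is "scene" or "top" or "wrist"; returns the picture (400x640x3 uint8, blue, green, red); there is no depth.
- bot.get_calibration(name): a dict with "fx", "fy", "cx", "cy" (pixels), "R" (3x3) and "t" (3): a world point X has camera coordinates R X + t. Camera axes: x right, y down, z forward; pixel columns grow to the right and rows downward; lengths in m; the calibration is good to about 2 mm. A picture is of the moment at which its call begins: read the wrist's pose just before it. get_calibration takes no time and is no camera call; for the wrist camera it gives the pose at the moment of the call.
- bot.hand_in(): hands the job in, once; it reports no verdict.
The state is a dict: "time_s": time; "joint_positions": joint angles; "qvel": joint speeds; "tau": joint torques, N m; "position": TCP position; "tcp_rot": TCP orientation; "force": force on the tool from outside, world axes, zero at the start; "moment": the same for the moment, N m; "opening": opening from 0.0 (shut) to 1.0 (fully open).
Only numpy, scipy, OpenCV 4.12 (cv2) and the standard library are available. Lean on these libraries where they do the work, as an engineer would, in place of code of your own. Each camera call takes 0.05 s, during which the arm holds its last target. There are 200 camera calls.

### The job

Lift the front of the wooden object tray by its tab until it is tipped about 20 degrees and the loose bead has rolled over into the trough at the back, then lower it level again without letting it drop. Then take the narrower of the two label holders from its wooden block, push it down behind the metal lip on the front of the tray, against the spring, until it is fully home, and finish while still holding it pressed home, because the spring lifts it when you let go. Leave everything else where it stands.

Things in the scene. Friction and masses are not known exactly. Their poses are not given: they have to be found in the camera images.
- tray (a joint): Tip angle of the object tray, rad: 0 level, on its stop, to 0.8 as the front rises; horizontal hinge at its rear lower edge, 30 mm above the table. An open dark-wood box 180 (front to back) x 220 x 45 mm on a fixed grey stage, front towards the robot, rim 75 mm above the table when level. About 0.5 kg: 3 N at the tab lifts it, and it falls back when released
- tab (a point): Grip point of the steel pull tab, front of the tray, left part: a bar 14 mm wide (y), 16 mm high, sticking out 45 mm; this point is 27 mm out, mid-height, 62 mm above the table when level. Room to pinch it from above across y. Axes are the tray's and tip with it: x front to back, y left, z up. The hinge line runs along y, 207 mm behind (+x) and 32 mm below this point
- slot_home (a point): Where the centre of the label holder's underside is when fully home in the slot on the tray's front, right part; tray axes (x front to back, y left, z up); 35 mm above the table. The slot is 7 mm (x) between front wall and metal lip, 62 mm long (y), open above. The lip rises 21 mm above this point, then flares out to 31 mm (mouth about 12 mm); the wall (tray rim) rises 40 mm
- shoe (a joint): How far the sprung floor of the label slot is pressed down, m: 0 free, 0.007 at its stop = fully home. The spring begins at 3 N and needs 8 N at the stop
- trough (a point): Middle of the trough at the back of the tray's left half, at bead-centre height; tray axes. It is 62 mm long (x), 97 mm wide (y). In front of it the lane's floor rises by 6 degrees from the tray's front wall to a crest, then drops 10 mm into the trough
- bead_center (a point): Centre of the loose terracotta bead, a ball 20 mm across; starts at the front end of the lane
- label_holder: The narrower aluminium label holder: upright plate 4 mm thick (x), 56 mm wide (y; lowest 12 mm only 46), 84 mm tall in all; the top 28 mm is a grip 10 mm thick, 40 mm wide. Both faces alike. Origin: centre of its underside, z up. Stands 25 mm deep in the slot of a fixed wooden block 37 mm high, underside 12 mm above the table; lift it straight out. About 50 g
- wide_holder: The other label holder, 90 mm wide but otherwise alike, in its own block; does not fit the slot; leave it alone. Origin: centre of its underside
- bottle: Amber bottle, 56 mm across, 130 mm tall; bystander. Origin: centre of underside
- beaker: Glass beaker, 64 mm across, 80 mm tall; bystander. Origin: centre of underside
- brush: Brush about 180 mm long lying on the table; bystander
- spatula: Spatula about 190 mm long lying on the table; bystander
- jar: Squat jar, 60 mm across, 60 mm tall; bystander. Origin: centre of underside
- weight: Steel weight with a knob, 40 mm across, 48 mm tall; bystander. Origin: centre of underside
- cork_ring: Cork ring, 80 mm across, 18 mm high; bystander. Origin: centre of underside
Not all that is in view belongs to the job. What is shaped like the label_holder but black or orange is not meant.

How it is judged (in metres and radians):
On the way, in this order (a step that is already met when the one before it is completed fails the run):
1. the tray is tipped to 20 degrees, give or take 5, with the bead in the rear trough (value of joint tray between 0.262 and 0.436 rad and x of bead_center in the frame of trough between -0.034 and 0.034 m and y of bead_center in the frame of trough between -0.055 and 0.055 m and z of bead_center in the frame of trough between -0.012 and 0.012 m), for 0.3 s.
2. the tray is level again with the bead still in the trough (value of joint tray below 0.035 rad and x of bead_center in the frame of trough between -0.034 and 0.034 m and y of bead_center in the frame of trough between -0.055 and 0.055 m and z of bead_center in the frame of trough between -0.012 and 0.012 m), for 0.2 s.
3. the narrow label holder's foot is behind the lip (x of label_holder in the frame of slot_home between -0.006 and 0.006 m and y of label_holder in the frame of slot_home between -0.007 and 0.007 m and angle between the z axis of label_holder and the z axis of slot_home, either way round below 0.15 rad and angle between the y axis of label_holder and the y axis of slot_home, either way round below 0.15 rad and z of label_holder in the frame of slot_home below 0.016 m and value of joint tray below 0.035 rad), for 0.1 s.
At the end, for the whole second after the job is handed in: Tray level (2 deg), bead in the rear trough, narrow label holder upright behind the lip within 4 mm of home (centred to 6 mm, square to 0.15 rad), sprung floor down over 5 of its 7 mm, fingers still pressing or holding the holder (over 2 N), bystanders within 30 mm of their start (all of step 2 and x of label_holder in the frame of slot_home between -0.006 and 0.006 m and y of label_holder in the frame of slot_home between -0.007 and 0.007 m and angle between the z axis of label_holder and the z axis of slot_home, either way round below 0.15 rad and angle between the y axis of label_holder and the y axis of slot_home, either way round below 0.15 rad and z of label_holder in the frame of slot_home below 0.004 m and value of joint shoe above 0.005 m and contact force between the fingers and label_holder above 2 N and distance of each of wide_holder, bottle, beaker, brush, spatula, jar, weight, cork_ring from where it was at the start of the episode below 0.03 m); the arm keeps its last pose, push and grip.
It fails at once if the tray is tipped beyond 35 degrees (value of joint tray above 0.61 rad).
It fails at once if the tray is dropped (falls faster than 2.5 rad/s) (velocity of joint tray below -2.5 rad/s).
It fails at once if a bystander is moved by more than 30 mm (distance of any of wide_holder, bottle, beaker, brush, spatula, jar, weight, cork_ring from where it was at the start of the episode above 0.03 m).
It also fails if it takes over 67 s, if anything falls off the work surface, if the arm or the gripper's body presses on something with over 40 N, if the wrist force passes 120 N, or if a joint passes its speed limit or range.

## Working session

There is one attempt and no reset: what is moved stays moved. The work goes in short steps, Python scripts to look and compute and a tool call to move; the robot and the scene stay as the last step left them, time stands still between calls to the robot, and variables do not carry over. Pictures are saved under pics/ and viewed, about 8 in all and at most 12, crops included, and the job is handed in when it is done.

Besides the shell and the picture viewer there is one more tool, called after ">>>" by a JSON object that holds its "name" and its "arguments". play_rows: Moves the arm, as the interface text tells. Its arguments: {"type":"object","properties":{"targets":{"type":"array","items":{"type":"array","items":{"type":"number"}}}},"required":["targets"]}

```bash
mkdir -p pics; python3 - <<'E'
from rig import bot
import cv2,numpy as np
for n in("scene","top"):
    im=bot.capture(n); cv2.imwrite(f"pics/{n}0.png",im)
    c=bot.get_calibration(n); print(n,c)
s=bot.read_state();print(s["time_s"],s["position"],s["tcp_rot"],s["opening"])
E
```

```text
scene {'fx': 366.48846182003524, 'fy': 366.48846182003524, 'cx': 315.81563019815053, 'cy': 193.00371164183855, 'R': array([[-0.11472641,  0.99321145, -0.01920604],
       [ 0.73585937,  0.07197976, -0.67329778],
       [-0.66734462, -0.09137798, -0.73912193]]), 't': array([ 0.04221203, -0.34070566,  1.40378048])}
top {'fx': 428.4805847783548, 'fy': 428.4805847783548, 'cx': 317.92789276667446, 'cy': 203.54875841474862, 'R': array([[-0.08030091, -0.99676263,  0.00400311],
       [-0.97347834,  0.0775607 , -0.21523072],
       [ 0.21422345, -0.02118017, -0.97655502]]), 't': array([0.04555365, 0.5668019 , 1.0571287 ])}
0.1 [0.20323367 0.59033779 0.22163976] [[-9.45449739e-01  3.25766494e-01 -9.91510192e-04]
 [ 3.25767794e-01  9.45448200e-01 -1.74545297e-03]
 [ 3.68811434e-04 -1.97324014e-03 -9.99997985e-01]] 1.0003305136578502
```

View pics/top0.png

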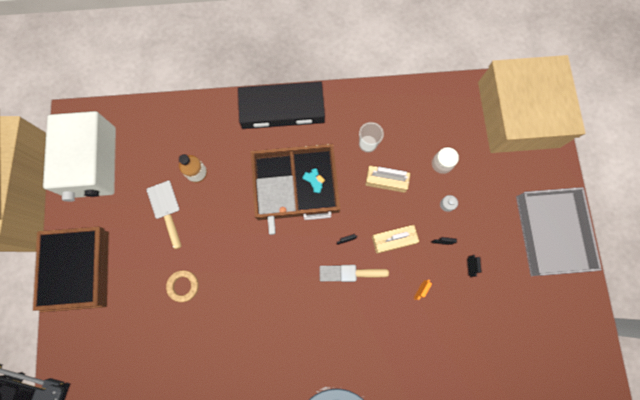

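View pics/scene0.png

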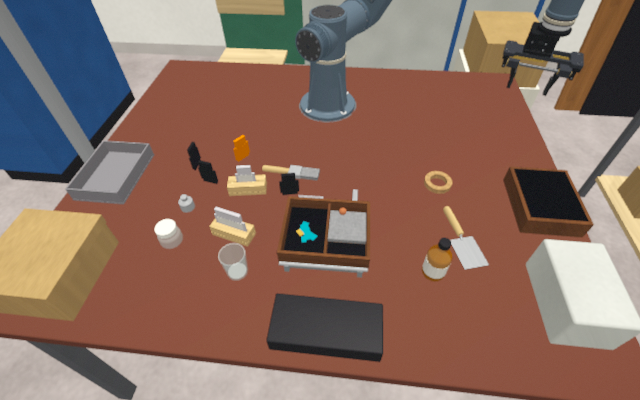

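Top view: the tray is at about (295,182) with its tab at (271,225) and its lip at (317,216). There are two candidate holders in wooden blocks, one at (396,239) and one at (388,178). The black shapes at (347,239), (444,240), (474,266) and the orange one at (425,289) are decoys. The block at (396,239) looks narrower, so I'll enlarge it to confirm.

```bash
cat > h.py <<'E'
from rig import bot
import cv2,numpy as np
def ray(c,u,v):
    d=c["R"].T@np.array([(u-c["cx"])/c["fx"],(v-c["cy"])/c["fy"],1]); o=-c["R"].T@np.array(c["t"]); return o,d
def onz(c,u,v,z):
    o,d=ray(c,u,v); return o+d*(z-o[2])/d[2]
def proj(c,X):
    p=c["R"]@np.array(X)+c["t"]; return np.array([c["fx"]*p[0]/p[2]+c["cx"],c["fy"]*p[1]/p[2]+c["cy"]])
E
python3 - <<'E'
from h import *
a=cv2.imread("pics/top0.png")[135:265,240:430]; b=cv2.imread("pics/scene0.png")[155:275,200:390]
a=cv2.resize(a,None,fx=4,fy=4,interpolation=cv2.INTER_CUBIC)[:,:760];cv2.imwrite("pics/ta.png",a)
c=bot.get_calibration("top")
for n,u,v,z in[("tab end",271,233,.07),("tab root",271,217,.07),("rim FL",257,218,.075),("rim FR",338,212,.075),("rim BL",254,150,.075),("rim BR",332,147,.075),("nb",396,239,.037),("wb",388,178,.037),("lipL",303,217,.066),("lipR",330,215,.066)]: print(n,onz(c,u,v,z).round(3))
E
```

```text
tab end [0.5   0.126 0.07 ]
tab root [0.541 0.123 0.07 ]
rim FL [0.54  0.159 0.075]
rim FR [ 0.539 -0.049  0.075]
rim BL [0.724 0.158 0.075]
rim BR [ 0.716 -0.049  0.075]
nb [ 0.463 -0.197  0.037]
wb [ 0.63  -0.195  0.037]
lipL [0.535 0.042 0.066]
lipR [ 0.535 -0.028  0.066]
```

View pics/ta.png

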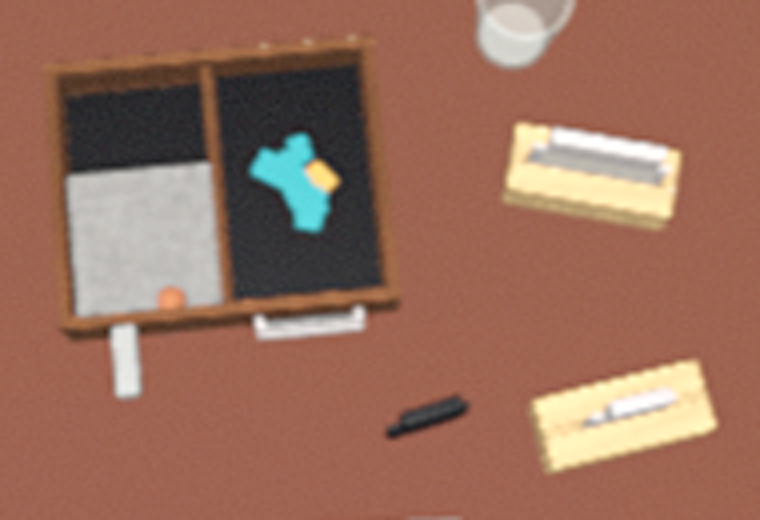

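The narrow holder is the one in the lower block (crop (635,405), image (398,237)): its plate is clearly shorter than the one in the block at (590,160). It is aluminium, not black or orange. The bead is at the lane's front (crop (171,298)) and the tab at crop (127,360). Next I'll move above the tab and use the wrist camera.

>>> {"name": "play_rows", "arguments": {"targets": [[0, 0.024, -0.049, 0.005, 0, 0, 0.033], [0, 0.024, -0.049, 0.005, 0, 0, 0.033], [0, 0.024, -0.049, 0.005, 0, 0, 0.033], [0, 0.024, -0.049, 0.005, 0, 0, 0.033], [0, 0.024, -0.049, 0.005, 0, 0, 0.033], [0, 0.024, -0.049, 0.005, 0, 0, 0.033], [0, 0.024, -0.049, 0.005, 0, 0, 0.033], [0, 0.024, -0.049, 0.005, 0, 0, 0.033], [0, 0.024, -0.049, 0.005, 0, 0, 0.033], [0, 0.024, -0.049, 0.005, 0, 0, 0.033], [0, 0, 0, 0, 0, 0, 0], [0, 0, 0, 0, 0, 0, 0]]}}

```text
time_s: 1.6
position: [0.4428, 0.101, 0.2721]
tcp_rot: [[-1.0, 0.003, -0.002], [0.003, 1.0, 0.001], [0.002, 0.001, -1.0]]
force: [0.3, -0.3, -0.3]
opening: 1.0
```

```bash
python3 - <<'E'
from h import *
import pickle
c=bot.get_calibration("wrist"); im=bot.capture("wrist"); cv2.imwrite("pics/w1.png",im); pickle.dump(c,open("w1.pkl","wb"))
print(c["R"],-c["R"].T@np.array(c["t"])); s=bot.read_state(); print(s["position"],s["tcp_rot"],s["force"])
E
```

```text
[[ 2.45343950e-03  9.99996771e-01  6.62409783e-04]
 [ 9.54050726e-01 -2.53919468e-03  2.99634385e-01]
 [ 2.99635100e-01 -1.03162301e-04 -9.54053875e-01]] [0.35903193 0.10047663 0.43481546]
[0.44249085 0.10156858 0.27210251] [[-9.99997408e-01  1.43858524e-03 -1.76488705e-03]
 [ 1.43778093e-03  9.99998862e-01  4.56915882e-04]
 [ 1.76554235e-03  4.54377177e-04 -9.99998338e-01]] [ 0.0383454  -0.63794173 -0.11591021]
```

View pics/w1.png

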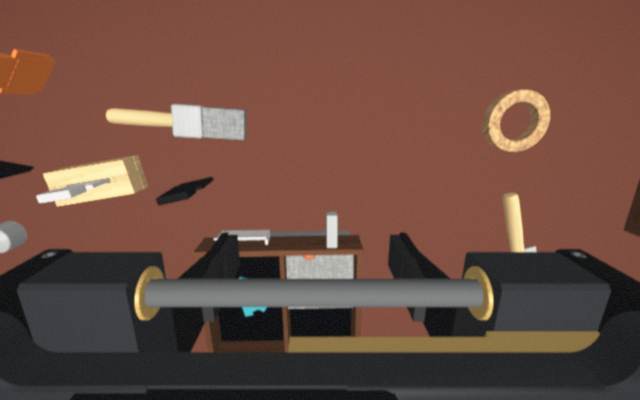

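Wrist view 1: the tab is at (332,213–247), the lip at (217–270,237), the narrow block at (95,180) and its holder at (75,190).

```bash
python3 - <<'E'
from h import *
import pickle
c=pickle.load(open("w1.pkl","rb")); im=cv2.imread("pics/w1.png")
hsv=cv2.cvtColor(im,cv2.COLOR_BGR2HSV)
m=((hsv[...,1]<60)&(hsv[...,2]>90)).astype(np.uint8)
def rep(name,x0,y0,x1,y1,z):
    k=np.zeros_like(m);k[y0:y1,x0:x1]=m[y0:y1,x0:x1]
    for q in cv2.findContours(k,cv2.RETR_EXTERNAL,cv2.CHAIN_APPROX_NONE)[0]:
        if cv2.contourArea(q)<30: continue
        r=cv2.minAreaRect(q); bx=cv2.boxPoints(r)
        print(name,"px",r[0],r[1],r[2]); print(np.array([onz(c,u,v,z)[:2] for u,v in bx]).round(4).tolist(), onz(c,*r[0],z).round(4))
rep("tab",322,205,342,250,.07)
rep("lip",205,225,280,246,.066)
rep("holder",20,170,125,210,.096)
print(c["fx"])
a=cv2.resize(im[200:260,190:370],None,fx=4,fy=4,interpolation=cv2.INTER_CUBIC)
b=cv2.resize(im[145:215,20:200],None,fx=4,fy=4,interpolation=cv2.INTER_CUBIC)
cv2.imwrite("pics/w1c.png",np.vstack([a,b]))
# block mask yellow
my=cv2.inRange(hsv,(15,60,120),(35,255,255)); my[:, :35]=0; my[:,160:]=0
q=max(cv2.findContours(my[:,:],cv2.RETR_EXTERNAL,cv2.CHAIN_APPROX_NONE)[0],key=cv2.contourArea); print(cv2.boundingRect(q))
# tray yaw from top view
t=bot.get_calibration("top")
P={k:onz(t,*v,.075)[:2] for k,v in dict(FL=(256.5,218.2),FR=(339.5,210.5),BR=(333,145),BL=(251.3,152)).items()};print(P)
E
```

```text
tab px (331.5, 230.0) (36.0, 19.0) 90.0
[[0.4933, 0.1111], [0.4934, 0.1349], [0.5433, 0.1362], [0.5432, 0.1114]] [0.5178 0.1234 0.07  ]
lip px (246.0, 237.5) (15.0, 66.0) 90.0
[[0.5192, -0.0293], [0.5194, 0.0559], [0.5407, 0.0551], [0.5405, -0.0315]] [0.5299 0.0125 0.066 ]
holder px (73.07017517089844, 190.5668487548828) (12.69810962677002, 75.42411041259766) 74.57783508300781
[[0.4616, -0.2178], [0.4383, -0.13], [0.4525, -0.129], [0.4764, -0.2179]] [ 0.457  -0.1732  0.096 ]
309.7298915045533
(43, 156, 105, 50)
{'FL': array([0.53992014, 0.16016392]), 'FR': array([ 0.54305528, -0.05337499]), 'BR': array([ 0.72144525, -0.05233258]), 'BL': array([0.71900778, 0.16505127])}
```

View pics/w1c.png

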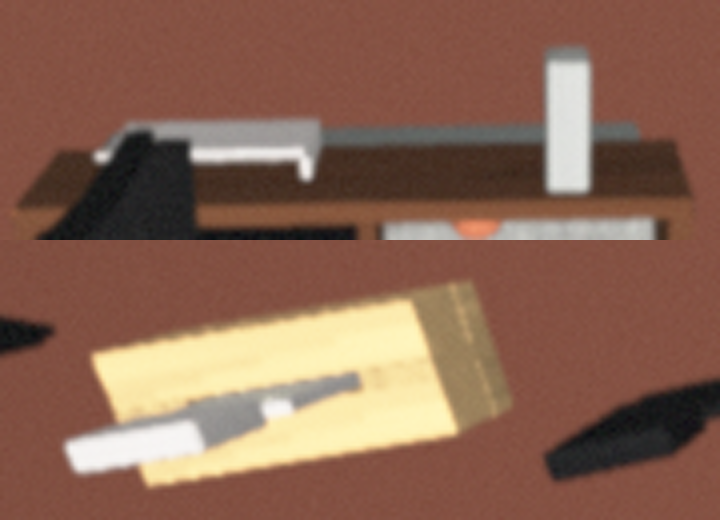

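```bash
python3 - <<'E'
from h import *
import pickle
c=pickle.load(open("w1.pkl","rb")); t=bot.get_calibration("top")
A=lambda x,y:(190+(x-1.5)/4,200+(y-1.5)/4)
B=lambda x,y:(20+(x-1.5)/4,145+(y-240-1.5)/4)
T=lambda x,y:(240+(x-1.5)/4,135+(y-1.5)/4)
for n,cc,p,z in[("tabFL",c,A(590,60),.07),("tabFR",c,A(546,60),.07),("tabBL",c,A(590,192),.07),("tabBR",c,A(547,192),.07),("rimL",c,A(692,200),.075),("rimR",c,A(18,209),.075),
("lipbrightL",c,A(310,152),.066),("lipbrightR",c,A(95,157),.066),("lipbotR",c,A(128,122),.037),("lipbotL",c,A(320,122),.037),
("blk nearL",c,B(415,298),.037),("blk nearR",c,B(93,353),.037),("blkfarL",c,B(458,433),.037),("blkfarR",c,B(148,487),.037),
("gripL near",c,B(193,420),.096),("gripL far",c,B(205,450),.096),("gripR near",c,B(66,445),.096),("gripR far",c,B(76,473),.096),
("T tabroot",t,T(122,327),.07),("T tabend",t,T(128,394),.07),("T lipL",t,T(255,318),.066),("T lipR",t,T(364,312),.066),
("T blk",t,T(535,405),.037),("T blk",t,T(697,362),.037),("T blk",t,T(715,425),.037),("T blk",t,T(549,470),.037),
("T gripL",t,T(605,410),.096),("T gripR",t,T(675,395),.096)]:
    print(n,onz(cc,*p,z)[:2].round(4))
E
```

```text
tabFL [0.4969 0.1302]
tabFR [0.4969 0.1163]
tabBL [0.5427 0.1311]
tabBR [0.5427 0.1171]
rimL [0.5431 0.1635]
rimR [ 0.5458 -0.0535]
lipbrightL [0.5301 0.04  ]
lipbrightR [ 0.5317 -0.0301]
lipbotR [ 0.532  -0.0275]
lipbotL [0.5322 0.0393]
blk nearL [ 0.4319 -0.1457]
blk nearR [ 0.4498 -0.2548]
blkfarL [ 0.4775 -0.1398]
blkfarR [ 0.4964 -0.2484]
gripL near [ 0.4559 -0.1788]
gripL far [ 0.4648 -0.1776]
gripR near [ 0.4632 -0.217 ]
gripR far [ 0.4717 -0.2164]
T tabroot [0.5429 0.1256]
T tabend [0.4992 0.1243]
T lipL [0.5427 0.04  ]
T lipR [ 0.5411 -0.0306]
T blk [ 0.4758 -0.1386]
T blk [ 0.4957 -0.2485]
T blk [ 0.4532 -0.2549]
T blk [ 0.4326 -0.1431]
T gripL [ 0.4614 -0.1731]
T gripR [ 0.4673 -0.2178]
```

All the measurements agree:

| Quantity | Measured | Given |
|---|---|---|
| Tab width | 14 mm | 14 mm |
| Tab length | 45.5 mm | 45 mm |
| Lip length | about 70 mm | 62 mm slot |
| Label grip | 40 × 9 mm | 40 × 10 mm |

- **Tray:** yaw about +0.013 rad.
- **Tab grip point:** about (0.516, 0.1237, 0.062).
- **Slot home:** about (0.541, 0.005, 0.035).

Next I'll move over the tab.

>>> {"name": "play_rows", "arguments": {"targets": [[0, 0.0245, 0.0075, -0.045, 0, 0, 0.005], [0, 0.0245, 0.0075, -0.045, 0, 0, 0.005], [0, 0.0245, 0.0075, -0.045, 0, 0, 0.004], [0, 0, 0, 0, 0, 0, 0], [0, 0, 0, 0, 0, 0, 0]]}}

```text
time_s: 2.28
position: [0.516, 0.1244, 0.1382]
tcp_rot: [[-1.0, -0.014, -0.001], [-0.014, 1.0, -0.0], [0.001, -0.0, -1.0]]
force: [-0.2, 0.4, 0.9]
opening: 0.999
```

Now down to z = 0.045, then close.

>>> {"name": "play_rows", "arguments": {"targets": [[0, 0, 0, -0.035, 0, 0, 0], [0, 0, 0, -0.035, 0, 0, 0], [0, 0, -0.0005, -0.023, 0, 0, 0], [0, 0, 0, 0, 0, 0, 0], [1, 0, 0, 0, 0, 0, 0], [1, 0, 0, 0, 0, 0, 0], [1, 0, 0, 0, 0, 0, 0], [1, 0, 0, 0, 0, 0, 0], [1, 0, 0, 0, 0, 0, 0], [1, 0, 0, 0, 0, 0, 0], [1, 0, 0, 0, 0, 0, 0], [1, 0, 0, 0, 0, 0, 0]]}}

```text
time_s: 3.78
position: [0.517, 0.1235, 0.0444]
tcp_rot: [[-1.0, -0.011, -0.0], [-0.011, 1.0, 0.001], [0.0, 0.001, -1.0]]
force: [-0.7, 18.5, -0.1]
opening: 0.171
```

>>> {"name": "play_rows", "arguments": {"targets": [[1, 0, 0.0007, 0, 0, 0, 0], [1, 0, 0, 0, 0, 0, 0]]}}

```text
time_s: 4.03
position: [0.517, 0.1242, 0.0445]
tcp_rot: [[-1.0, -0.012, -0.0], [-0.012, 1.0, 0.001], [0.0, 0.001, -1.0]]
force: [-1.0, 3.8, -1.1]
opening: 0.155
```

Sideways force is relieved. Tipping about the hinge to about 0.35 rad.

>>> {"name": "play_rows", "arguments": {"targets": [[1, 0.0009, 0, 0.0091, 0, 0.044, 0], [1, 0.0013, 0, 0.009, 0, 0.044, 0], [1, 0.0016, 0, 0.009, 0, 0.044, 0], [1, 0.0021, 0, 0.0089, 0, 0.044, 0], [1, 0.0024, 0, 0.0088, 0, 0.044, 0], [1, 0.0028, 0, 0.0087, 0, 0.044, 0], [1, 0.0032, 0, 0.0086, 0, 0.044, 0], [1, 0.0036, 0, 0.0084, 0, 0.044, 0], [1, 0, 0, 0, 0, 0, 0], [1, 0, 0, 0, 0, 0, 0], [1, 0, 0, 0, 0, 0, 0], [1, 0, 0, 0, 0, 0, 0]]}}

```text
time_s: 5.52
position: [0.5344, 0.1246, 0.1145]
tcp_rot: [[-0.939, -0.011, -0.345], [-0.012, 1.0, 0.002], [0.345, 0.006, -0.939]]
force: [-0.1, 5.4, -2.2]
opening: 0.159
```

>>> {"name": "play_rows", "arguments": {"targets": [[1, 0, 0, 0, 0, 0, 0], [1, 0, 0, 0, 0, 0, 0], [1, 0, 0, 0, 0, 0, 0], [1, 0, 0, 0, 0, 0, 0], [1, 0, 0, 0, 0, 0, 0], [1, 0, 0, 0, 0, 0, 0], [1, 0, 0, 0, 0, 0, 0], [1, 0, 0, 0, 0, 0, 0]]}}

```text
time_s: 6.52
position: [0.5345, 0.1246, 0.1145]
tcp_rot: [[-0.939, -0.011, -0.345], [-0.012, 1.0, 0.002], [0.345, 0.006, -0.939]]
force: [-0.2, 4.7, -2.2]
opening: 0.152
```

```bash
python3 - <<'E'
from h import *
a=bot.capture("top"); b=bot.capture("scene")
a=cv2.resize(a[125:265,230:350],None,fx=3,fy=3,interpolation=cv2.INTER_CUBIC); b=cv2.resize(b[140:280,260:400],None,fx=3,fy=3,interpolation=cv2.INTER_CUBIC)
cv2.imwrite("pics/tip.png",np.hstack([a,b]))
E
```

```text
(no output)
```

View pics/tip.png

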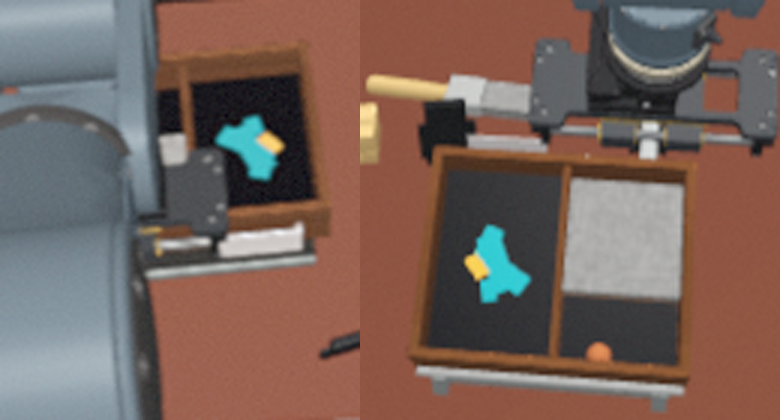

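The bead (crop (598,352)) lies in the dark trough, behind the pale ramp, and the tray is tipped about 20°. Now lowering on the reverse path.

>>> {"name": "play_rows", "arguments": {"targets": [[1, -0.0036, 0, -0.0084, 0, -0.044, 0], [1, -0.0032, 0, -0.0086, 0, -0.044, 0], [1, -0.0028, 0, -0.0087, 0, -0.044, 0], [1, -0.0024, 0, -0.0088, 0, -0.044, 0], [1, -0.0021, 0, -0.0089, 0, -0.044, 0], [1, -0.0016, 0, -0.009, 0, -0.044, 0], [1, -0.0013, 0, -0.009, 0, -0.044, 0], [1, -0.0009, 0, -0.0091, 0, -0.044, 0], [1, 0, 0, 0, 0, 0, 0], [1, 0, 0, 0, 0, 0, 0], [1, 0, 0, 0, 0, 0, 0], [1, 0, 0, 0, 0, 0, 0]]}}

```text
time_s: 8.12
position: [0.5169, 0.1242, 0.0444]
tcp_rot: [[-1.0, -0.012, 0.0], [-0.012, 1.0, 0.001], [-0.0, 0.001, -1.0]]
force: [0.2, 6.4, -2.5]
opening: 0.158
```

>>> {"name": "play_rows", "arguments": {"targets": [[0, 0, 0, 0, 0, 0, 0], [0, 0, 0, 0, 0, 0, 0], [0, 0, 0, 0, 0, 0, 0], [0, 0, 0, 0, 0, 0, 0], [0, 0, 0, 0, 0, 0, 0]]}}

```text
time_s: 8.75
position: [0.5171, 0.1235, 0.0446]
tcp_rot: [[-1.0, -0.012, 0.0], [-0.012, 1.0, -0.0], [-0.0, -0.0, -1.0]]
force: [-1.0, 0.1, 1.0]
opening: 0.643
```

Released. Rising and moving over to the narrow holder, centre about (0.464, -0.197), yaw 0.175 rad, with the jaws turned to close across its thickness.

>>> {"name": "play_rows", "arguments": {"targets": [[0, 0, 0, 0.04, 0, 0, 0], [0, 0, 0, 0.04, 0, 0, 0], [0, -0.0053, -0.032, 0.04, 0, 0, -0.1], [0.3, -0.0053, -0.032, 0.01, 0, 0, -0.145], [0.3, -0.0053, -0.032, 0, 0, 0, -0.145], [0.3, -0.0053, -0.032, 0, 0, 0, -0.145], [0.3, -0.0053, -0.032, 0, 0, 0, -0.145], [0.3, -0.0053, -0.032, 0, 0, 0, -0.145], [0.3, -0.0053, -0.032, 0, 0, 0, -0.145], [0.3, -0.0053, -0.032, 0, 0, 0, -0.145], [0.3, -0.0053, -0.032, 0, 0, 0, -0.145], [0.3, -0.0053, -0.032, 0, 0, 0, -0.145]]}}

```text
time_s: 10.25
position: [0.4636, -0.1974, 0.1746]
tcp_rot: [[-0.172, 0.985, -0.0], [0.985, 0.172, -0.0], [-0.0, -0.0, -1.0]]
force: [0.5, 0.3, -0.6]
opening: 0.699
```

>>> {"name": "play_rows", "arguments": {"targets": [[0.3, 0, 0, 0, 0, 0, -0.003], [0.3, 0, 0, 0, 0, 0, 0]]}}

```text
time_s: 10.5
position: [0.4636, -0.1956, 0.1744]
tcp_rot: [[-0.175, 0.985, -0.001], [0.985, 0.175, 0.001], [0.001, -0.001, -1.0]]
force: [0.9, -0.0, 0.5]
opening: 0.702
```

```bash
python3 - <<'E'
from h import *
import pickle
c=bot.get_calibration("wrist"); im=bot.capture("wrist"); cv2.imwrite("pics/w2.png",im); pickle.dump(c,open("w2.pkl","wb"))
s=bot.read_state(); print(s["time_s"],s["position"],s["tcp_rot"],s["joint_positions"]); 
x,y=.464,-.197
ax=np.array([np.cos(.175),np.sin(.175)]);ay=np.array([-ax[1],ax[0]])
for a,b in((5,20),(5,-20),(-5,-20),(-5,20)): 
    p=np.array([x,y])+ax*a/1e3+ay*b/1e3; print(proj(c,[*p,.096]).round(1))
E
```

```text
10.55 [ 0.46370324 -0.19525603  0.17440546] [[-1.75727522e-01  9.84438533e-01 -7.82248059e-04]
 [ 9.84438243e-01  1.75728237e-01  9.66013095e-04]
 [ 1.08844359e-03 -6.00319817e-04 -9.99999227e-01]] [-3.55919907e+01  2.49300908e+01  1.02231973e+02  2.37233576e-02
  5.29065987e+01 -4.57273329e+01]
[321.  182.9]
[320.6 228.8]
[308.7 228.8]
[308.6 182.9]
```

View pics/w2.png

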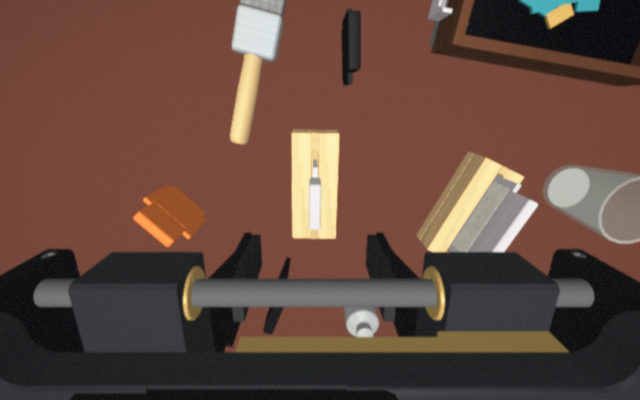

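Wrist view 2: the holder's grip is at (315,205) in its block at (315,183). That matches my predicted box (309–321, 183–229). The jaws are aligned, so I'll descend and grip.

>>> {"name": "play_rows", "arguments": {"targets": [[0.3, 0, -0.001, -0.04, 0, 0, 0], [0.3, 0, 0, -0.04, 0, 0, 0], [0.3, 0, 0, -0.0315, 0, 0, 0], [0.3, 0, 0, 0, 0, 0, 0], [1, 0, 0, 0, 0, 0, 0], [1, 0, 0, 0, 0, 0, 0], [1, 0, 0, 0, 0, 0, 0], [1, 0, 0, 0, 0, 0, 0], [1, 0, 0, 0, 0, 0, 0], [1, 0, 0, 0, 0, 0, 0], [1, 0, 0, 0, 0, 0, 0]]}}

```text
time_s: 11.92
position: [0.4641, -0.1975, 0.0631]
tcp_rot: [[-0.174, 0.985, 0.0], [0.985, 0.174, -0.0], [-0.0, 0.0, -1.0]]
force: [-0.9, -0.7, 1.9]
opening: 0.11
```

Gripped at 9.6 mm, which matches the 10 mm grip. Lifting straight out and carrying it over the slot.

>>> {"name": "play_rows", "arguments": {"targets": [[1, 0, 0, 0.025, 0, 0, 0], [1, 0, 0, 0.035, 0, 0, 0], [1, 0, 0, 0.04, 0, 0, 0], [1, 0, 0, 0.02, 0, 0, 0], [1, 0.0128, 0.034, 0, 0, 0, -0.027], [1, 0.0128, 0.034, 0, 0, 0, -0.027], [1, 0.0128, 0.034, 0, 0, 0, -0.027], [1, 0.0128, 0.034, 0, 0, 0, -0.027], [1, 0.0128, 0.034, 0, 0, 0, -0.027], [1, 0.0128, 0.034, 0, 0, 0, -0.027], [1, 0, 0, 0, 0, 0, 0], [1, 0, 0, 0, 0, 0, 0]]}}

```text
time_s: 13.42
position: [0.5404, 0.0064, 0.1827]
tcp_rot: [[-0.014, 1.0, -0.001], [1.0, 0.014, -0.0], [-0.0, -0.001, -1.0]]
force: [-0.3, -0.1, -1.0]
opening: 0.11
```

```bash
python3 - <<'E'
from h import *
import pickle
for n in("wrist","scene","top"):
    c=bot.get_calibration(n); im=bot.capture(n); cv2.imwrite(f"pics/{n}3.png",im); pickle.dump(c,open(f"{n}3.pkl","wb"))
s=bot.read_state(); print(s["time_s"],s["position"],s["tcp_rot"],s["opening"],s["force"])
c=bot.get_calibration("wrist"); print(-c["R"].T@c["t"])
for p in([.541,.005,.066],[.541,.04,.066],[.541,-.03,.066],[*s["position"][:2],s["position"][2]-.051]): print(proj(c,p).round(1),proj(bot.get_calibration("scene"),p).round(1))
w=cv2.resize(cv2.imread("pics/wrist3.png")[60:300,200:440],None,fx=2,fy=2,interpolation=cv2.INTER_CUBIC)
q=cv2.resize(cv2.imread("pics/scene3.png")[130:290,270:370],None,fx=3,fy=3,interpolation=cv2.INTER_CUBIC)
cv2.imwrite("pics/c3.png",np.hstack([w,q]))
E
```

```text
13.575 [0.54047816 0.00566985 0.18295608] [[-1.17125305e-02  9.99931282e-01 -4.98274542e-04]
 [ 9.99931402e-01  1.17124840e-02 -9.60463706e-05]
 [-9.02037379e-05 -4.99365307e-04 -9.99999871e-01]] 0.11162509379664762 [-1.19614296  0.22276223 -0.53416729]
[0.53869437 0.08814209 0.34549616]
[314.9 191.9] [309.9 197.9]
[315.4 154.9] [322.7 198.9]
[314.4 226.3] [297.1 197. ]
[314.5 216.5] [309.3 180.8]
```

View pics/c3.png

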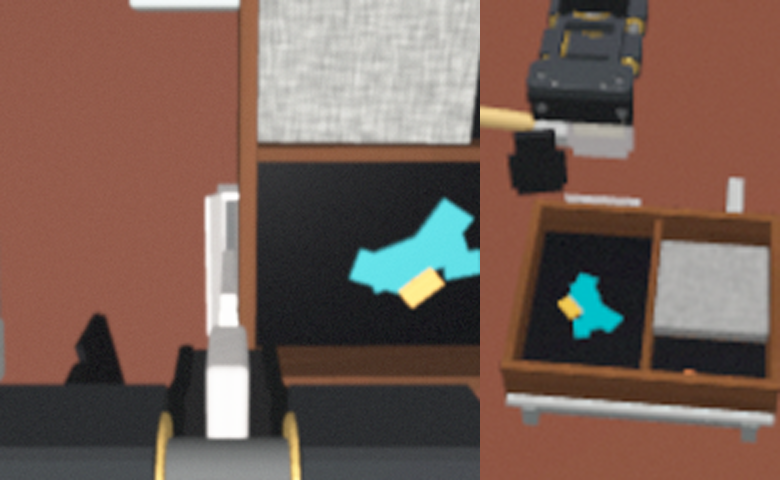

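Both views show the plate upright and in line with the tray front. In the wrist crop the lip flare is at x≈205–215, the rim's front edge at ≈240 and the plate at ≈220–238. Next I'll measure the x offset between plate and slot.

```bash
python3 - <<'E'
from h import *
import pickle
c=pickle.load(open("wrist3.pkl","rb")); im=cv2.imread("pics/wrist3.png")
w=cv2.resize(im[145:245,290:340],None,fx=8,fy=8,interpolation=cv2.INTER_CUBIC)[:600]
g=cv2.resize(im[215:290,290:340],None,fx=8,fy=8,interpolation=cv2.INTER_CUBIC)
cv2.imwrite("pics/c4.png",np.hstack([w,g]))
gr=cv2.cvtColor(im,cv2.COLOR_BGR2GRAY)
for r in(150,154,156,158,162,170,180,190,200,206,212,220,230): print(r,gr[r,298:326].tolist())
for u in(302.5,306.5,312,316,320): print(u,[ (z,round(onz(c,u,165,z)[0],4)) for z in(.045,.066,.075,.135)])
E
```

```text
150 [106, 107, 107, 108, 104, 109, 105, 104, 106, 105, 107, 110, 109, 108, 107, 109, 105, 108, 109, 106, 95, 86, 106, 113, 114, 115, 117, 115]
154 [106, 107, 105, 106, 107, 106, 105, 109, 108, 110, 133, 158, 169, 169, 171, 167, 168, 172, 170, 170, 154, 110, 104, 112, 115, 116, 115, 115]
156 [107, 106, 109, 107, 107, 109, 115, 115, 124, 137, 155, 176, 195, 221, 233, 235, 235, 234, 235, 234, 219, 148, 113, 115, 116, 116, 113, 115]
158 [107, 106, 107, 111, 144, 194, 199, 191, 197, 200, 210, 214, 230, 250, 253, 253, 253, 253, 253, 253, 248, 185, 119, 114, 114, 116, 115, 116]
162 [106, 107, 104, 117, 183, 243, 243, 223, 215, 214, 215, 217, 222, 232, 220, 167, 145, 145, 145, 147, 145, 109, 109, 114, 110, 116, 114, 115]
170 [106, 106, 106, 117, 181, 246, 247, 228, 216, 214, 214, 218, 225, 232, 220, 167, 141, 138, 141, 146, 145, 107, 108, 114, 114, 114, 114, 115]
180 [104, 109, 108, 113, 161, 232, 244, 228, 215, 216, 214, 217, 220, 223, 212, 164, 140, 139, 140, 144, 143, 106, 106, 113, 114, 115, 114, 114]
190 [108, 109, 106, 113, 163, 232, 246, 232, 221, 216, 217, 213, 209, 184, 172, 169, 17
[... 690 characters left out ...]
9, 166, 171, 169, 168, 167, 168, 168, 168, 168, 167, 169, 167, 167, 158, 151, 134, 114, 109]
302.5 [(0.045, np.float64(0.5284)), (0.066, np.float64(0.5291)), (0.075, np.float64(0.5294)), (0.135, np.float64(0.5314))]
306.5 [(0.045, np.float64(0.5323)), (0.066, np.float64(0.5328)), (0.075, np.float64(0.5329)), (0.135, np.float64(0.5342))]
312 [(0.045, np.float64(0.5377)), (0.066, np.float64(0.5378)), (0.075, np.float64(0.5378)), (0.135, np.float64(0.538))]
316 [(0.045, np.float64(0.5417)), (0.066, np.float64(0.5415)), (0.075, np.float64(0.5414)), (0.135, np.float64(0.5407))]
320 [(0.045, np.float64(0.5456)), (0.066, np.float64(0.5451)), (0.075, np.float64(0.5449)), (0.135, np.float64(0.5435))]
```

View pics/c4.png

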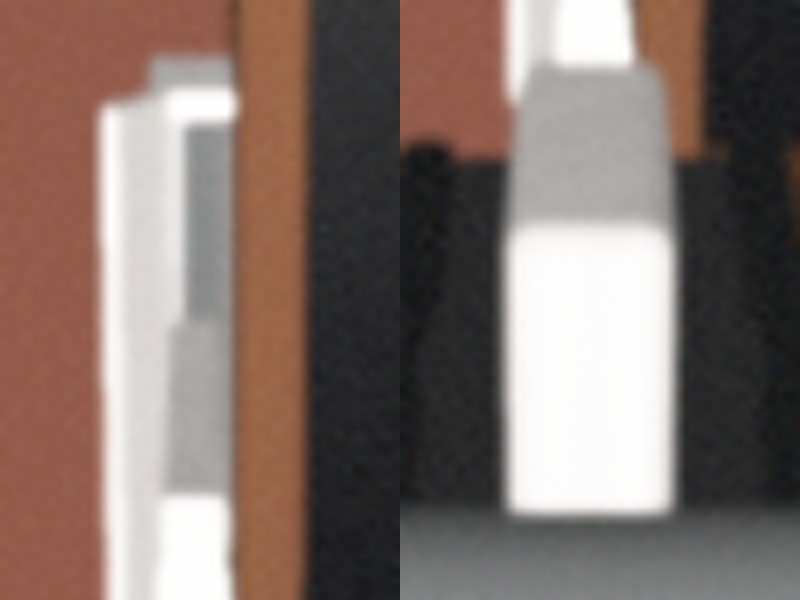

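The rim's front face is at px 319.4, so x ≈ 0.5445. The lip's inner face is at px 313, so x ≈ 0.538. That puts the slot centre at about x = 0.541, against about 0.540 for the plate. Descending in stages with force checks.

>>> {"name": "play_rows", "arguments": {"targets": [[1, 0.0005, -0.001, -0.03, 0, 0, 0], [1, 0, 0, -0.025, 0, 0, 0], [1, 0, 0, -0.012, 0, 0, 0], [1, 0, 0, 0, 0, 0, 0]]}}

```text
time_s: 14.08
position: [0.5409, 0.0052, 0.1155]
tcp_rot: [[-0.012, 1.0, -0.002], [1.0, 0.012, 0.0], [0.0, -0.002, -1.0]]
force: [-0.1, 1.3, -0.8]
opening: 0.113
```

>>> {"name": "play_rows", "arguments": {"targets": [[1, 0, 0, -0.004, 0, 0, 0], [1, 0, 0, -0.004, 0, 0, 0], [1, 0, 0, -0.004, 0, 0, 0], [1, 0, 0, 0, 0, 0, 0]]}}

```text
time_s: 14.58
position: [0.5412, 0.0057, 0.1039]
tcp_rot: [[-0.013, 1.0, -0.0], [1.0, 0.013, 0.0], [0.0, -0.0, -1.0]]
force: [-0.3, 0.2, -1.8]
opening: 0.115
```

>>> {"name": "play_rows", "arguments": {"targets": [[1, 0, 0, -0.003, 0, 0, 0], [1, 0, 0, -0.003, 0, 0, 0], [1, 0, 0, -0.003, 0, 0, 0], [1, 0, 0, 0, 0, 0, 0]]}}

```text
time_s: 15.08
position: [0.5411, 0.0056, 0.0947]
tcp_rot: [[-0.013, 1.0, -0.001], [1.0, 0.013, 0.0], [0.0, -0.001, -1.0]]
force: [0.8, -0.8, -0.5]
opening: 0.109
```

>>> {"name": "play_rows", "arguments": {"targets": [[1, 0, 0, -0.002, 0, 0, 0], [1, 0, 0, -0.002, 0, 0, 0], [1, 0, 0, 0, 0, 0, 0], [1, 0, 0, 0, 0, 0, 0]]}}

```text
time_s: 15.58
position: [0.5416, 0.0056, 0.0914]
tcp_rot: [[-0.013, 1.0, 0.001], [1.0, 0.013, -0.0], [-0.0, 0.001, -1.0]]
force: [0.1, 0.4, 2.9]
opening: 0.116
```

Spring contact is at TCP z ≈ 0.093, as predicted. Pressing on.

>>> {"name": "play_rows", "arguments": {"targets": [[1, 0, 0, -0.002, 0, 0, 0], [1, 0, 0, -0.002, 0, 0, 0], [1, 0, 0, 0, 0, 0, 0], [1, 0, 0, 0, 0, 0, 0]]}}

```text
time_s: 16.08
position: [0.5416, 0.0055, 0.0874]
tcp_rot: [[-0.013, 1.0, 0.001], [1.0, 0.013, -0.0], [-0.0, 0.001, -1.0]]
force: [-1.0, 0.8, 6.7]
opening: 0.109
```

>>> {"name": "play_rows", "arguments": {"targets": [[1, 0, 0, -0.001, 0, 0, 0], [1, 0, 0, -0.001, 0, 0, 0], [1, 0, 0, 0, 0, 0, 0], [1, 0, 0, 0, 0, 0, 0]]}}

```text
time_s: 16.58
position: [0.5417, 0.0056, 0.086]
tcp_rot: [[-0.013, 1.0, 0.001], [1.0, 0.013, -0.0], [-0.0, 0.001, -1.0]]
force: [-1.6, -0.1, 10.2]
opening: 0.113
```

At the stop: 10 N is more than the 8 N needed, at the predicted z of 0.086. I'll add a slight extra press and then take a last look.

>>> {"name": "play_rows", "arguments": {"targets": [[1, 0, 0, -0.0004, 0, 0, 0], [1, 0, 0, 0, 0, 0, 0], [1, 0, 0, 0, 0, 0, 0], [1, 0, 0, 0, 0, 0, 0]]}}

```text
time_s: 17.08
position: [0.5418, 0.0055, 0.0859]
tcp_rot: [[-0.013, 1.0, 0.001], [1.0, 0.013, -0.0], [-0.0, 0.001, -1.0]]
force: [-1.5, 0.4, 12.8]
opening: 0.113
```

```bash
python3 - <<'E'
from h import *
b=bot.capture("scene"); w=bot.capture("wrist")
cv2.imwrite("pics/f.png",np.hstack([cv2.resize(b[140:290,150:400],None,fx=2,fy=2),cv2.resize(w[100:250,240:390],None,fx=2,fy=2)]))
s=bot.read_state(); print(s["time_s"],s["position"],s["force"],s["opening"])
E
```

```text
17.175 [0.54174884 0.0055356  0.08591649] [-1.60704694 -0.22732524 12.79617807] 0.11141236787098865
```

View pics/f.png

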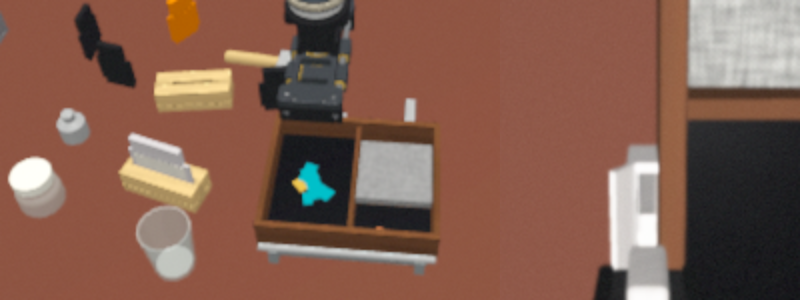

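The tray is level, the bead is still in the rear trough (crop (380,228)), and the narrow block is empty. The holder is behind the lip, and the force rose without further travel, so it is on the stop. Handing in.

```bash
python3 -c "
from rig import bot
print(bot.hand_in())"
```

```text
the job is handed in; nothing more can be done
None
```

I handed the job in with the narrow label holder still gripped and pressed home. Handing in gave no verdict, so the final state below is from my own checks.

- **Tray and bead:** I tipped the tray by its tab to about 20° (0.35 rad) and held it there for over a second. The pictures showed the bead in the rear trough. I then lowered the tray on the same arc at about 0.35 rad/s. The last picture shows it level with the bead still at the back.
- **Label holder:** I took the narrower holder from its block and pushed it down behind the lip. The spring made contact at the height I predicted. The tool stopped at z = 0.0859 m, against a computed 0.086 m for fully home. The force then rose from 10 to 12.8 N with no further travel, above the 8 N the stop needs. The grip opening is steady at 9.7 mm, and the tool yaw matches the tray to about 0.001 rad.
- **Bystanders:** Everything visible in the last pictures looked unmoved. I did not measure those positions again, and the bottle, spatula and cork ring were outside that last crop.

No check failed or disagreed. The run took 17.2 s.

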